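# Park the rotary mixer with its valve stem up

### The job

Park the rotary mixer for venting: gently push its spokes with the fingertips, one spoke after another, until the wheel stands still with the red-capped valve stem of the blue ring tube pointing straight up. Push on the spokes only: do not pinch them, do not touch the blue ring tube or its stem, and leave everything else on the bench where it stands.

Things in the scene. Friction and masses are not known exactly. Their poses are not given: they have to be found in the camera images.
- mixer: Rotary mixer fixed to the bench: an upright spoked wheel in front of a white column and motor (top 201 mm above the bench, 40 mm and more behind the origin). Grey base 140 deep, 170 wide, 17 mm high. Origin: underside, mid base. x points along the axle from the wheel's front to its back (away from the robot at yaw 0), y left, z up. Turned by up to 0.35 rad.
- axle (a point): Centre of the wheel in the plane of its spokes, 165 mm above the bench, 15 mm in front of the mixer's origin; axes as the mixer's. Six steel spokes, 8 mm thick, 60 degrees apart, with round black rubber ends 11 mm thick, stick out past the blue ring tube to 135 mm from the centre.
- wheel (a joint): Angle of the wheel, rad: 0 or 6.283 with the valve stem straight up; grows as it turns clockwise seen from the robot (top going right, to the mixer's -y). No end stops; friction of 0.15 N m keeps it where it is left. The spokes stand 30, 90, 150, 210, 270 and 330 degrees from the stem: the stem is midway between two spokes. Starts between 1.9 and 4.4.
- stem_tip (a point): Outer end of the valve stem: a short brass stem with a red cap, 11 mm thick, standing radially on the ring tube, its end 87 mm from the wheel's centre. The blue ring tube is 132 mm across outside and 22 mm thick, round the wheel's centre. The z axis points out along the stem, x along the axle as the mixer's.
- reagent_bottle_5: Bystander: white bottle with a blue screw cap, 56 mm wide, 106 mm tall. Origin: centre of its underside as it stands.
- timer: Bystander: small white bench timer, 35x62x62 mm. Origin: centre of its underside as it stands.
- label_tape: Bystander: roll of green tape lying flat, 63 mm wide, 19 mm high. Origin: centre of its underside as it stands.
- vial_4: Bystander: vial with a blue cap, 15 mm wide, 48 mm tall. Origin: centre of its underside as it stands.
- vial_5: Bystander: vial with a red cap, 15 mm wide, 48 mm tall. Origin: centre of its underside as it stands.
- marker: Bystander: white marker pen with a black cap, lying, 131 mm long, 16 mm high. Origin: centre of its underside as it stands.
- dropper_bottle: Bystander: black dropper bottle with a grey nozzle, 33 mm wide, 82 mm tall. Origin: centre of its underside as it stands.

How it is judged:
At the end, for the whole second after the job is handed in: The valve stem points straight up within 0.1 rad (6 degrees) and the wheel is at rest (under 0.05 rad/s) (angle between stem_tip's own z axis and vertical below 0.1 rad and velocity of joint wheel between -0.05 and 0.05 rad/s); the robot touches nothing.
It fails at once if the ring tube or its valve stem is touched (over 1 N) (contact force between any of the fingers, the arm and wheel_c0 above 1 N or contact force between any of the fingers, the arm and wheel_c1 above 1 N or contact force between any of the fingers, the arm and wheel_c2 above 1 N or contact force between any of the fingers, the arm and wheel_c3 above 1 N).
It fails at once if the mixer's spokes are pinched or shoved hard (over 25 N) (contact force between any of the fingers, the arm and mixer above 25 N).
It fails at once if the wheel is flung round (over 4 rad/s) (velocity of joint wheel above 4 rad/s or velocity of joint wheel below -4 rad/s).
It fails at once if a bystander is moved by more than 20 mm or lifted (distance of any of reagent_bottle_5, timer, label_tape, vial_4, vial_5, marker, dropper_bottle from where it was at the start of the episode above 0.02 m).
It also fails if it takes over 48 s, if anything falls off the work surface, if the arm or the gripper's body presses on something with over 40 N, if the wrist force passes 120 N, or if a joint passes its speed limit or range.

### The arm

A 7-joint arm with a two-finger parallel gripper is mounted at the origin on a cart in front of the work surface, level with it; the furniture and walls round the work are solid. World frame = base frame: x ahead of the robot, y to its left, z up, the work surface at z = 0. Lengths are in m, angles in rad, forces in N, time in s.
With the tool pointing down it reaches from about 0.425 to 0.875 m from the base axis. Payload 4.7 kg.
Tool frame: the origin (TCP) lies at the very end of the fingers, on their centre line; the grasp point (between the pads) lies 19 mm behind it; z points along the fingers, y is the line along which they close (so a half turn about z gives the same grasp; the last joint's range is limited). The gripper opens to 87 mm and grips with 3 to 60 N. Pads are 19 mm wide; open, the fingers measure 117 mm over their backs; the gripper's body (75 mm by 190 mm) begins 51 mm behind the grasp point.
Start: joints at [1.316, 0.321, -0.07, 1.45, 0.023, 1.371, -0.057], TCP at [0.173, -0.627, 0.183] pointing down, gripper open.
Joint ranges: [-2.86, 2.86], [-0.3, 2.09], [-1.38, 1.24], [0.06, 2.45], [-1.56, 4.7], [0.09, 2.05], [-2.69, 2.69]. Speed limits (rad/s): [2.57, 2.57, 3.14, 3.14, 3.14, 3.14, 3.14].

### API

Orientations are given as a rotation vector (axis times angle).
In Python, from bench import ctrl gives the robot as it stands.
- The arm moves only by the shell command python3 -m jog 'ROWS' [FORCE]. ROWS is JSON, a list that holds one entry, the list of rows, each a list of 7 numbers: the shift along the tool's x, y, z in mm, then the turn, a rotation vector about the tool's x, y, z in degrees, then the finger opening in mm, from 0 to 87. A call has 1 to 10 rows; each row is the pose to reach, as a shift and turn from the pose commanded when the call began, along the tool's axes at that moment; what a row does not reach only later rows make up. A row lasts 1/10 s, in which the tool goes at most 50 mm and 8.59 degrees, less where a joint would pass 70% of its speed; a pose out of reach is approached as far as the arm can. A call with a gripper value outside its range is refused whole. The fingers move at their own pace and stop on an object; FORCE is the grip in N (left out, the last holds). Time passes only in rows, so rows that repeat a pose let the fingers close. It gives the time, the measured TCP pose, the force, the opening and the grip force at its end, in the units of the state.
- ctrl.get_state(): the state, without advancing time (a new reading comes with each control period).
- ctrl.get_image(name): name is "scene" or "top" or "wrist"; returns a dict with "image" (384x512x3 uint8, red, green, blue), "depth" (384x512 float32, m along the optical axis (not along the pixel's ray), 0 where there is no reading), "fov_y" (degrees; the focal length in pixels is half the picture's height over the tangent of half this angle, whatever the lens; pixels are square), "cx", "cy" (the principal point, pixels), "rvec" (rotation vector, rad) and "tvec" (3), from world to camera coordinates, as OpenCV has them. Camera axes: x right, y down, z forward; pixel columns grow to the right and rows downward; lengths in m; the calibration is good to about 2 mm. A picture is of the moment at which its call begins.
- ctrl.close_job(): hands the job in; it is judged then, once.
The state is a dict: "time": time; "joint_positions": joint angles; "qd": joint speeds; "joint_torque": joint torques, N m; "position": TCP position; "tool_rot": TCP orientation; "ft_force": force on the tool from outside, world axes, zero at the start; "torque": the same for the moment, N m; "grip_width": opening from 0.0 (shut) to 1.0 (fully open); "grip_force": force on a finger pad.
Only numpy, scipy, OpenCV 4.12 (cv2) and the standard library are available. Lean on these libraries where they do the work, as an engineer would, in place of code of your own. Each camera call takes 0.05 s, during which the arm holds its last target. There are 200 camera calls.

## Working session

There is one attempt and no reset: what is moved stays moved. The work goes in short steps, Python scripts to look and compute and a shell command to move; the robot and the scene stay as the last step left them, time stands still between calls to the robot, and variables do not carry over. Pictures are saved under pics/ and viewed, at most 10 in all, crops included, and the job is handed in when it is done.

```bash
mkdir -p pics; ls
cat > h.py <<'E'
import numpy as np,cv2
from bench import ctrl
def cam(n):
    d=ctrl.get_image(n); h=d["image"].shape[0]
    f=h/2/np.tan(np.radians(d["fov_y"])/2)
    R=cv2.Rodrigues(np.array(d["rvec"],float))[0]; t=np.array(d["tvec"],float).ravel()
    d.update(f=f,R=R,t=t); return d
def save(d,n): cv2.imwrite("pics/"+n,d["image"][:,:,::-1])
def pts(d):
    z=d["depth"]; v,u=np.indices(z.shape)
    P=np.stack([(u-d["cx"])/d["f"]*z,(v-d["cy"])/d["f"]*z,z],-1)
    return (P-d["t"])@d["R"]
def proj(d,p):
    q=np.atleast_2d(p)@d["R"].T+d["t"]; return q[:,:2]/q[:,2:]*d["f"]+[d["cx"],d["cy"]]
E
python3 - <<'E'
from h import *
ims=[]
for n in("scene","top"):
    d=cam(n); ims.append(d["image"]); np.savez(n+".npz",**d); print(n,d["fov_y"],-d["R"].T@d["t"],d["R"][2])
a=np.vstack(ims); cv2.imwrite("pics/a.png",cv2.resize(ims[0],(800,600))[:,:,::-1]);cv2.imwrite("pics/b.png",cv2.resize(ims[1],(800,600))[:,:,::-1])
print(ctrl.get_state())
E
```

```text
pics
scene 45.61206176766269 [-0.03595464  0.66760633  1.25343059] [ 0.40430463 -0.47431847 -0.78202286]
top 56.04685123788697 [0.45909033 0.02208878 1.26875538] [ 5.19789166e-02  7.17833075e-04 -9.98647924e-01]
{'time': 0.1, 'joint_positions': array([ 1.31608023,  0.32180544, -0.0700441 ,  1.4515437 ,  0.02261843,
        1.37081443, -0.05689632]), 'qd': array([ 1.17698738e-03, -1.16041777e-03, -3.51692081e-04, -2.53510862e-03,
        1.37856385e-03,  1.10111797e-03, -9.07763813e-05]), 'joint_torque': array([ 5.95276979e-04, -4.92570841e+01, -4.05461323e-01, -3.13399136e+01,
       -6.41982467e-02,  3.94952728e-02,  7.99754571e-05]), 'position': array([ 0.17240024, -0.62613115,  0.18223858]), 'tool_rot': array([-3.11152648e+00, -4.20745337e-01,  5.67141847e-04]), 'ft_force': array([ 0.23294779,  0.13788709, -0.28100035]), 'torque': array([-0.04600726, -0.00762725, -0.00211682]), 'grip_force': 0.0, 'grip_width': 0.9975905964434683}
```

View pics/a.png

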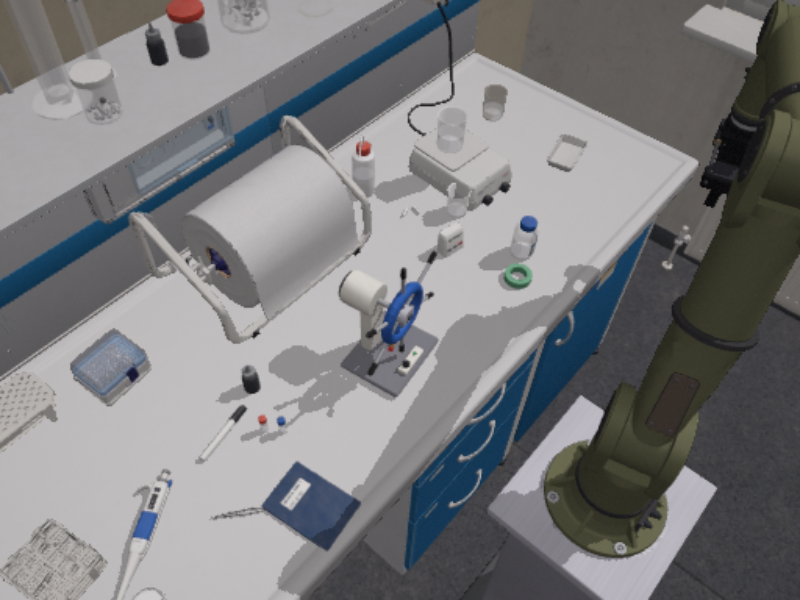

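View pics/b.png

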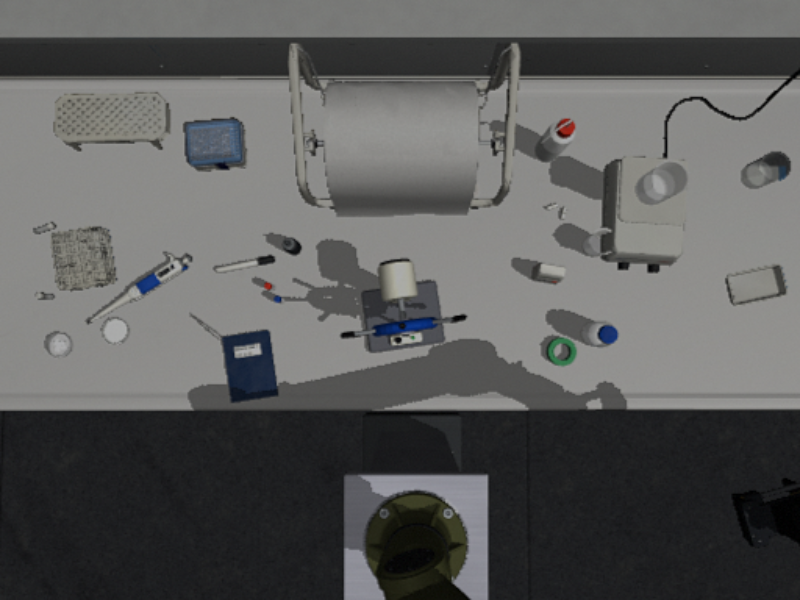

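The scene view shows the mixer with its blue ring near (403,312) and the red cap just below the ring, near (390,347). The spokes have black ends. In the top view the wheel spans (345,335)-(465,318). Next I'll fit the wheel pose.

Run:
```python
from h import *
A=[]
D={n:dict(np.load(n+".npz")) for n in("scene","top")}
def m(d,n):
    hsv=cv2.cvtColor(d["image"],cv2.COLOR_RGB2HSV); P=pts(d)
    h,s,v=[hsv[...,i].astype(int) for i in range(3)]
    near=(abs(P[...,0]-.45)<.25)&(abs(P[...,1])<.17)&(d["depth"]>0)
    return h,s,v,P,near
ring=[]
for n,d in D.items():
    h,s,v,P,near=m(d,n)
    b=near&(h>100)&(h<130)&(s>150)&(P[...,2]>.09)
    r=near&((h<8)|(h>172))&(s>120)&(P[...,2]>.03)
    k=near&(v<60)&(P[...,2]>.03)
    print(n,"blue",b.sum(),P[b].mean(0),P[b].min(0),P[b].max(0),"\n red",r.sum(),np.argwhere(r).mean(0) if r.any() else 0, np.median(P[r],0) if r.any() else 0)
    nc,l,st,c=cv2.connectedComponentsWithStats(k.astype(np.uint8))
    for i in range(1,nc):
        if st[i,4]>5: print("  black",st[i,4],c[i].round(),np.median(P[l==i],0).round(3))
    if n=="top":
        q=P[b]; e=np.polyfit(q[:,1],q[:,0],1); print("yaw line dx/dy",e)
    ring.append(P[b])
np.save("ring.npy",np.vstack(ring))
d=D["scene"]; c=d["image"][150:260,200:310]; cv2.imwrite("pics/c.png",cv2.resize(c,(600,600),interpolation=cv2.INTER_CUBIC)[:,:,::-1])
```

```text
scene blue 404 [0.4699097  0.03726736 0.18136347] [ 0.45654955 -0.02826404  0.10743118] [0.48804333 0.09050841 0.23223087] 
 red 10 [222.7 249.6] [0.46856118 0.06473394 0.09518869]
  black 19 [276. 164.] [ 0.491 -0.075  0.229]
  black 14 [258. 175.] [0.475 0.031 0.287]
  black 21 [237. 213.] [0.459 0.133 0.226]
  black 10 [257. 222.] [0.474 0.023 0.047]
  black 10 [259. 232.] [0.45  0.039 0.033]
  black 28 [238. 236.] [0.46  0.129 0.103]
top blue 260 [0.47541642 0.02512614 0.21960402] [ 0.45925678 -0.0778816   0.17360264] [0.49346802 0.08500084 0.29984301] 
 red 0 0 0
  black 25 [251. 167.] [0.6   0.049 0.191]
  black 31 [293. 203.] [ 0.491 -0.073  0.231]
  black 20 [255. 207.] [0.478 0.033 0.295]
  black 16 [242. 208.] [0.477 0.077 0.206]
  black 31 [223. 214.] [0.459 0.129 0.226]
  black 11 [254. 217.] [0.449 0.043 0.034]
yaw line dx/dy [-0.14443401  0.47904549]
```

View pics/c.png

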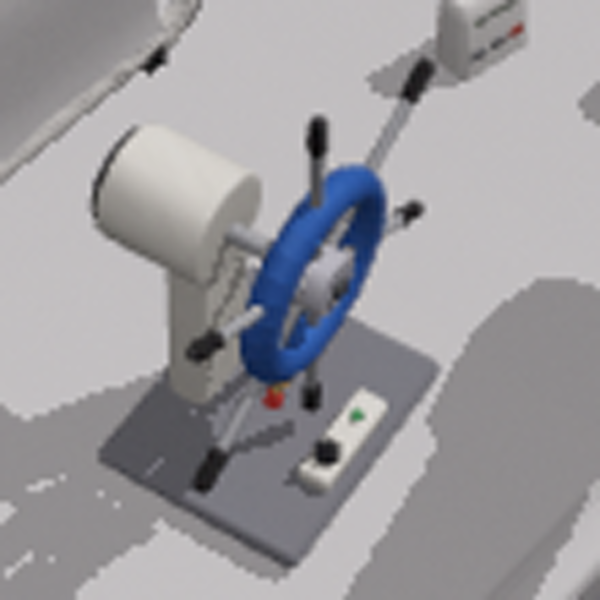

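```bash
cat >> h.py <<'E'
C=np.array([.475,.0275,.165]); yaw=.157
M=np.array([[np.cos(yaw),-np.sin(yaw),0],[np.sin(yaw),np.cos(yaw),0],[0,0,1]])
def rows(*w):
    s=ctrl.get_state(); R=cv2.Rodrigues(s["tool_rot"])[0]
    Rt=M@np.diag([1.,-1,-1])
    print("t",s["time"],"pos",s["position"].round(4),"mixer",(M.T@(s["position"]-C)).round(4),"f",s["ft_force"].round(1))
    print("turn",np.degrees(cv2.Rodrigues(R.T@Rt)[0].ravel()).round(1))
    for p in w: print(p,(1000*R.T@(np.array(p)-s["position"])).round(0))
def mx(y,z): return C+M@np.array([0,y,z-C[2]])
E
python3 -c "
from h import *
rows((.173,-.627,.4),(.42,-.45,.4),mx(.045,.4))"
```

```text
t 0.1 pos [ 0.1724 -0.6261  0.1822] mixer [-0.4011 -0.5983  0.0172] f [ 0.2  0.1 -0.3]
turn [-0.1  0.   6.4]
(0.173, -0.627, 0.4) [   0.    1. -218.]
(0.42, -0.45, 0.4) [ 285. -104. -218.]
[0.46796399 0.07194654 0.4       ] [ 470. -595. -217.]
```

```bash
python3 -m jog '[[[0,0,-50,0,0,0,0],[0,0,-100,0,0,0,0],[0,0,-150,0,0,0,0],[20,0,-200,0,0,0,0],[60,-10,-218,0,0,0,0],[105,-30,-218,0,0,1,0],[150,-50,-218,0,0,2,0],[195,-70,-218,0,0,4,0],[240,-85,-218,0,0,6.4,0],[285,-104,-218,0,0,6.4,0]]]' 10; python3 -c "
from h import *
rows(mx(.045,.4))"
```

```text
time: 1.1
position: [0.4208, -0.4496, 0.4007]
tool_rot: [-3.132, -0.244, 0.001]
ft_force: [1.4, -0.6, -0.4]
grip_width: 0.172
grip_force: 0.0
t 1.1 pos [ 0.4208 -0.4496  0.4007] mixer [-0.1281 -0.4628  0.2357] f [ 1.4 -0.6 -0.4]
turn [-0.   0.  -0.1]
[0.46796399 0.07194654 0.4       ] [ 127. -508.    1.]
```

```bash
python3 -m jog '[[[20,-49,0,0,0,0,0],[35,-95,0,0,0,0,0],[50,-142,0,0,0,0,0],[65,-190,0,0,0,0,0],[80,-237,0,0,0,0,0],[90,-286,0,0,0,0,0],[100,-335,0,0,0,0,0],[110,-383,0,0,0,0,0],[118,-432,0,0,0,0,0],[127,-481,0,0,0,0,0]]]'; python3 -m jog '[[[0,-27,0,0,0,0,0],[0,-27,0,0,0,0,0]]]'
python3 - <<'E'
from h import *
rows(mx(.045,.31),mx(.045,.262))
d=cam("scene");cv2.imwrite("pics/d.png",cv2.resize(d["image"][90:260,160:330],(600,600))[:,:,::-1])
E
```

```text
time: 2.1
position: [0.4693, 0.0462, 0.401]
tool_rot: [3.131, 0.246, -0.0]
ft_force: [0.9, -0.1, -0.5]
grip_width: 0.008
grip_force: 0.0
time: 2.3
position: [0.4644, 0.0765, 0.4015]
tool_rot: [-3.13, -0.261, -0.001]
ft_force: [0.0, -0.2, -0.2]
grip_width: 0.002
grip_force: 0.0
t 2.3 pos [0.4644 0.0765 0.4015] mixer [-0.0028  0.0501  0.2365] f [ 0.  -0.2 -0.2]
turn [-0.  -0.   0.6]
[0.46796399 0.07194654 0.31      ] [ 3.  5. 91.]
[0.46796399 0.07194654 0.262     ] [  3.   5. 139.]
```

View pics/d.png

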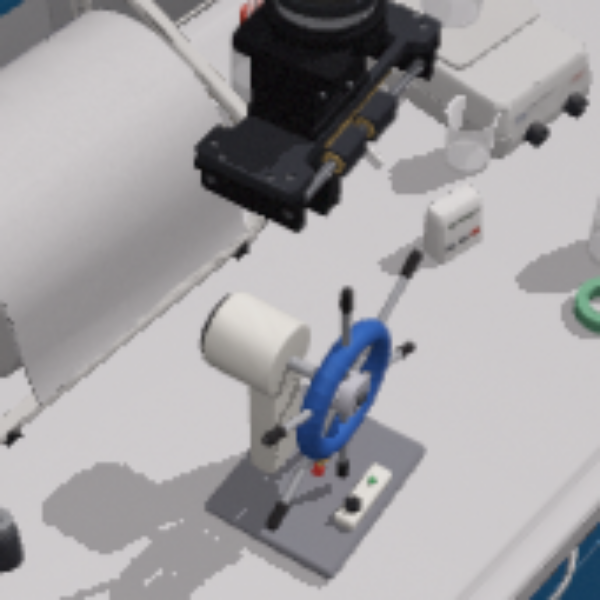

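Above the wheel, just left of the top spoke (tip at (347,300)), and clear of everything. Descending next.

```bash
python3 -m jog '[[[1,2,45,0,0,0.6,0],[3,5,90,0,0,0.6,0],[3,5,125,0,0,0.6,0],[3,5,139,0,0,0.6,0],[3,5,139,0,0,0.6,0]]]'; python3 -m jog '[[[0,8,0,0,0,0,0],[0,13,0,0,0,0,0],[0,18,0,0,0,0,0],[0,23,0,0,0,0,0],[0,29,0,0,0,0,0],[0,35,0,0,0,0,0],[0,41,0,0,0,0,0],[0,47,0,0,0,0,0],[0,53,0,0,0,0,0],[0,59,0,0,0,0,0]]]';  python3 -c "
from h import *
rows(mx(-.037,.262))"
```

```text
time: 2.85
position: [0.4685, 0.065, 0.2606]
tool_rot: [-3.133, -0.227, 0.006]
ft_force: [-0.5, 0.1, -0.0]
grip_width: 0.006
grip_force: 0.0
time: 3.85
position: [0.4781, 0.0075, 0.2622]
tool_rot: [3.133, 0.23, -0.0]
ft_force: [0.8, 0.6, -0.1]
grip_width: 0.005
grip_force: 0.0
t 3.85 pos [0.4781 0.0075 0.2622] mixer [-0.0001 -0.0202  0.0972] f [ 0.8  0.6 -0.1]
turn [ 0.   0.  -0.6]
[ 0.48078517 -0.00904493  0.262     ] [ 0. 17.  0.]
```

```bash
python3 -m jog '[[[0,6,0,0,0,0,0],[0,12,0,0,0,0,0],[0,17,0,0,0,0,0],[0,17,0,0,0,0,0],[0,17,0,0,0,0,0],[0,5,0,0,0,0,0],[0,0,-20,0,0,0,0],[0,-20,-60,0,0,0,0],[0,-65,-70,0,0,0,0],[0,-110,-70,0,0,0,0]]]'
cat >> h.py <<'E'
def wheel(n="scene"):
    d=cam(n); P=pts(d); hsv=cv2.cvtColor(d["image"],cv2.COLOR_RGB2HSV).astype(int); Q=(P-C)@M
    r=np.hypot(Q[...,1],Q[...,2]); near=(abs(Q[...,0])<.025)&(d["depth"]>0)
    k=(near&(hsv[...,2]<70)&(r>.1)&(r<.145)).astype(np.uint8)
    nc,l,st,c=cv2.connectedComponentsWithStats(k); A=[]
    for i in range(1,nc):
        if st[i,4]>=6:
            q=np.median(Q[l==i],0); a=np.degrees(np.arctan2(-q[1],q[2])); A.append((a%60)); print("tip",c[i].round(),st[i,4],q.round(3),round(a,1))
    h,s=hsv[...,0],hsv[...,1]
    b=near&((h<8)|(h>172))&(s>120)&(r>.06)&(r<.1)
    if b.any(): q=np.median(Q[b],0); print("red",b.sum(),q.round(3),np.degrees(np.arctan2(-q[1],q[2])).round(1))
    return d
E
python3 - <<'E'
from h import *
d=wheel(); wheel("top")
rows(mx(.11,.262),mx(.07,.262))
cv2.imwrite("pics/e.png",cv2.resize(d["image"][90:260,160:330],(600,600))[:,:,::-1])
E
```

```text
time: 4.85
position: [0.4625, 0.1195, 0.3346]
tool_rot: [-3.133, -0.229, -0.007]
ft_force: [0.9, 1.0, -0.4]
grip_width: 0.002
grip_force: 0.0
tip [276. 164.] 19 [-0.    -0.104  0.064] 58.4
tip [258. 175.] 14 [0.    0.004 0.124] -1.7
tip [275. 189.] 6 [-0.003 -0.104 -0.054] 117.3
tip [237. 213.] 21 [0.001 0.107 0.062] -60.0
tip [257. 222.] 9 [-0.    -0.003 -0.118] 178.4
tip [259. 232.] 8 [-0.021  0.017 -0.133] -172.5
tip [238. 236.] 28 [ 0.001  0.102 -0.062] -121.2
red 10 [ 0.     0.039 -0.07 ] -151.0
tip [293. 203.] 31 [-0.001 -0.101  0.066] 56.9
tip [257. 208.] 11 [0.001 0.003 0.132] -1.3
t 4.95 pos [0.4598 0.1262 0.3335] mixer [0.0005 0.0998 0.1685] f [-0.6  1.   0.5]
turn [-0.1 -0.1  0.2]
[0.45780086 0.13614709 0.262     ] [ -1. -10.  72.]
[0.46405509 0.09663906 0.262     ] [-1. 30. 71.]
```

View pics/e.png

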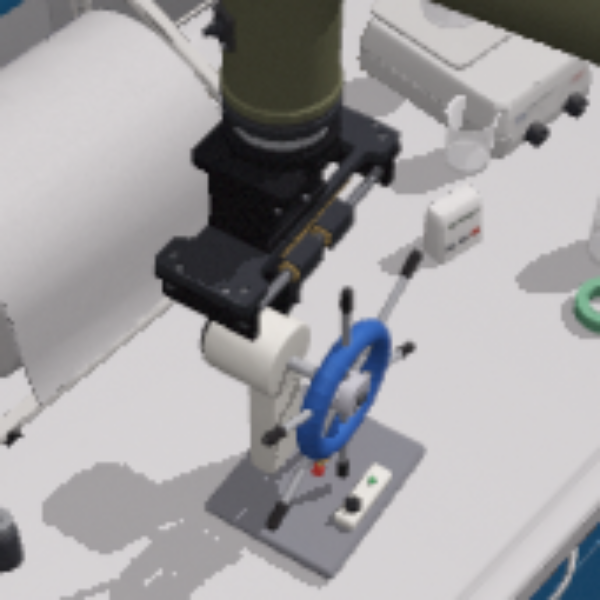

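The wheel looks unmoved: the top spoke is still at (347,300). I'll check the fingertip's position against the camera.

Run:
```python
from h import *
d=cam("scene"); s=ctrl.get_state(); p=s["position"]; R=cv2.Rodrigues(s["tool_rot"])[0]
print(proj(d,[p,p-R[:,2]*.07,mx(.004,.30)]).round(1), s["tool_rot"])
im=cv2.resize(d["image"][100:230,180:310],(780,780)[:2],interpolation=cv2.INTER_CUBIC)[:,:,::-1].copy()
for q in proj(d,[p,p-R[:,2]*.02,p-R[:,2]*.07]): cv2.circle(im,tuple(int(v) for v in (q-[180,100])*6),5,(0,255,0),2)
cv2.imwrite("pics/f.png",cv2.resize(im,(600,600)))
w=cam("wrist"); cv2.imwrite("pics/g.png",w["image"][:,:,::-1])
for dd in (d,cam("top")):
    P=pts(dd); Q=(P-p)@R; m=(dd["depth"]>0)&(abs(Q[...,0])<.06)&(abs(Q[...,1])<.12)&(Q[...,2]>-.12)&(Q[...,2]<.03)
    q=Q[m]; print(m.sum(), q[q[:,2].argsort()][-12:].round(3).tolist() if m.any() else 0)
```

```text
[[239.1 186.2]
 [239.1 168.5]
 [257.6 172. ]] [-3.13194102e+00 -2.44033990e-01 -1.96869892e-03]
224 [[-0.01, 0.002, -0.045], [-0.009, -0.006, -0.045], [-0.005, -0.012, -0.045], [-0.007, -0.012, -0.042], [-0.001, -0.011, -0.041], [-0.005, -0.012, -0.041], [-0.008, 0.001, -0.041], [-0.01, 0.003, -0.041], [0.002, -0.012, -0.04], [-0.008, 0.0, -0.039], [-0.009, -0.01, -0.038], [-0.007, -0.002, -0.036]]
3 [[0.007, 0.033, -0.118], [0.009, 0.034, -0.118], [-0.007, 0.033, -0.116]]
```

View pics/f.png

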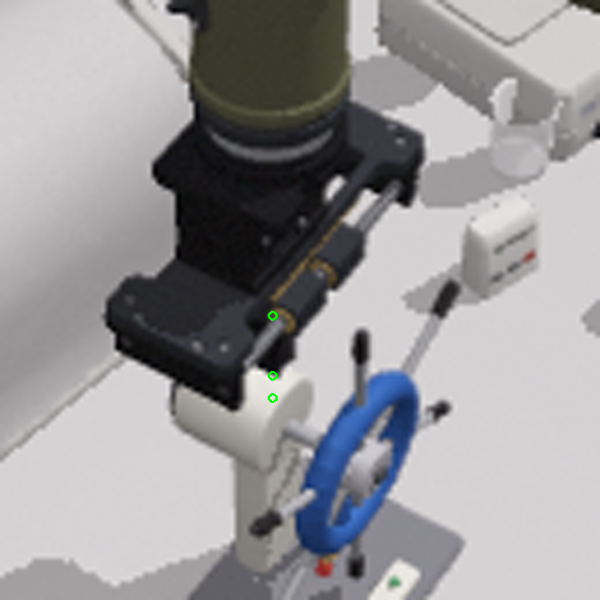

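View pics/g.png

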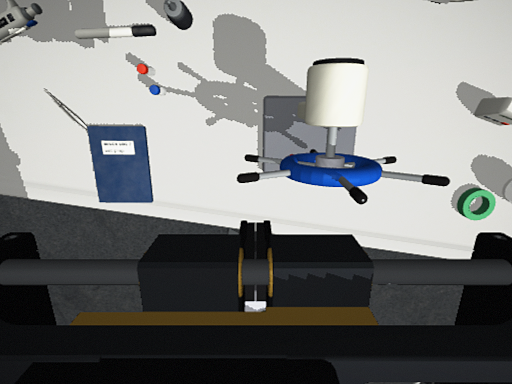

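The camera puts the real fingertips 20–37 mm above the reported TCP, at crop (280,375) rather than (272,398), so the push passed over the spoke. I'll measure the offset with the wrist depth, since those finger ends show at (257,222).

Run:
```python
from h import *
s=ctrl.get_state(); p=s["position"]; R=cv2.Rodrigues(s["tool_rot"])[0]
for n,b in (("wrist",(215,262,225,290)),("scene",(176,190,228,244))):
    d=cam(n); Q=(pts(d)-p)@R
    print(n,"tcp px",proj(d,p).round(1),"cam in tool",((-d["R"].T@d["t"]-p)@R).round(3))
    for v in range(b[0],b[1],4 if n=="wrist" else 1):
        m=np.zeros(d["depth"].shape,bool); m[v,b[2]:b[3]]=1
        m&=(d["depth"]>0)&(abs(Q[...,1])<.03)&(abs(Q[...,0])<.03)
        if m.any(): print(v,m.sum(),Q[m].min(0).round(3),Q[m].max(0).round(3))
```

```text
wrist tcp px [[255.3 215.3]] cam in tool [ 0.081 -0.001 -0.201]
223 30 [ 0.011 -0.009 -0.044] [ 0.013  0.009 -0.039]
227 32 [ 0.01  -0.009 -0.05 ] [ 0.013  0.009 -0.044]
231 31 [ 0.01  -0.009 -0.055] [ 0.013  0.009 -0.05 ]
235 29 [ 0.01  -0.008 -0.061] [ 0.013  0.008 -0.055]
239 28 [ 0.01  -0.007 -0.065] [ 0.012  0.007 -0.06 ]
243 28 [ 0.009 -0.007 -0.069] [ 0.012  0.007 -0.062]
247 28 [ 0.006 -0.007 -0.073] [ 0.012  0.007 -0.061]
251 23 [ 0.01  -0.006 -0.078] [ 0.013  0.005 -0.074]
255 24 [ 0.01  -0.006 -0.081] [ 0.012  0.005 -0.077]
scene tcp px [[240.1 185.2]] cam in tool [-0.411 -0.617 -0.922]
176 7 [-0.009 -0.009 -0.052] [ 0.006  0.002 -0.038]
177 6 [-0.01  -0.009 -0.046] [ 0.003  0.003 -0.034]
178 3 [-0.009 -0.008 -0.042] [-0.005 -0.005 -0.041]
179 1 [-0.009 -0.006 -0.037] [-0.009 -0.006 -0.037]
```

```bash
python3 -m jog '[[[0,45,0,0,0,0,0],[0,58,30,0,0,0,0],[0,58,70,0,0,0,0],[0,58,93,0,0,0,0],[0,58,95,0,0,0,0],[0,63,95,0,0,0,0],[0,68,95,0,0,0,0],[0,73,95,0,0,0,0],[0,78,95,0,0,0,0],[0,83,95,0,0,0,0]]]'; python3 -m jog '[[[0,5,0,0,0,0,0],[0,10,0,0,0,0,0],[0,15,0,0,0,0,0],[0,20,0,0,0,0,0],[0,20,0,0,0,0,0]]]';  python3 -c "
from h import *
rows();wheel()"
```

```text
time: 6.2
position: [0.4748, 0.0349, 0.2381]
tool_rot: [-3.133, -0.231, -0.003]
ft_force: [1.0, 1.1, 0.8]
grip_width: 0.003
grip_force: 0.7
time: 6.7
position: [0.4768, 0.0138, 0.2368]
tool_rot: [3.133, 0.228, -0.002]
ft_force: [0.4, 0.2, 0.1]
grip_width: 0.003
grip_force: 0.0
t 6.7 pos [0.4768 0.0138 0.2368] mixer [-0.0003 -0.0138  0.0718] f [0.4 0.2 0.1]
turn [ 0.   0.1 -0.7]
tip [278. 168.] 17 [-0.    -0.116  0.037] 72.2
tip [263. 173.] 29 [-0.009 -0.008  0.123] 3.8
tip [241. 204.] 16 [-0.     0.091  0.087] -46.3
tip [251. 228.] 14 [ 0.001  0.028 -0.118] -166.7
tip [236. 234.] 29 [ 0.002  0.114 -0.035] -107.0
tip [259. 232.] 10 [-0.022  0.015 -0.134] -173.4
red 10 [ 0.001  0.055 -0.059] -137.1
```

The push works: the spokes moved to +13°. The fingertip really does sit about 37 mm above the reported TCP. I'll drop to a reported z of 0.225 and finish this push to +30°.

```bash
python3 -m jog '[[[0,0,6,0,0,0,0],[0,0,12,0,0,0,0],[0,6,12,0,0,0,0],[0,11,12,0,0,0,0],[0,16,12,0,0,0,0],[0,21,12,0,0,0,0],[0,25,12,0,0,0,0],[0,27,12,0,0,0,0],[0,27,12,0,0,0,0]]]';  python3 -c "
from h import *
rows();wheel()"
```

```text
time: 7.65
position: [0.4811, -0.0125, 0.2253]
tool_rot: [3.133, 0.229, 0.0]
ft_force: [-1.1, 0.8, 0.1]
grip_width: 0.006
grip_force: 0.3
t 7.65 pos [ 0.4811 -0.0125  0.2253] mixer [-0.0002 -0.0404  0.0603] f [-1.1  0.8  0.1]
turn [ 0.  -0.  -0.6]
tip [267. 169.] 28 [-0.008 -0.038  0.112] 18.9
tip [278. 173.] 11 [-0.    -0.123  0.008] 86.3
tip [245. 194.] 15 [-0.001  0.067  0.107] -32.1
tip [234. 229.] 28 [ 0.001  0.12  -0.004] -91.7
tip [246. 233.] 19 [ 0.001  0.056 -0.107] -152.3
tip [259. 232.] 10 [-0.022  0.015 -0.134] -173.7
red 9 [ 0.002  0.067 -0.042] -121.8
```

```bash
python3 -m jog '[[[0,-5,0,0,0,0,0],[0,-5,-45,0,0,0,0],[0,-5,-85,0,0,0,0],[0,-15,-85,0,0,0,0],[0,-60,-85,0,0,0,0],[0,-105,-85,0,0,0,0],[0,-140,-85,0,0,0,0],[0,-142,-60,0,0,0,0],[0,-142,-20,0,0,0,0],[0,-142,0,0,0,0,0]]]'; python3 -m jog '[[[0,5,0,0,0,0,0],[0,12,0,0,0,0,0],[0,18,0,0,0,0,0],[0,24,0,0,0,0,0],[0,30,0,0,0,0,0],[0,36,0,0,0,0,0],[0,42,0,0,0,0,0],[0,48,0,0,0,0,0],[0,54,0,0,0,0,0],[0,60,0,0,0,0,0]]]';  python3 -c "
from h import *
rows();wheel()"
```

```text
time: 8.7
position: [0.4586, 0.1289, 0.2223]
tool_rot: [3.132, 0.232, -0.004]
ft_force: [-0.3, -0.5, -0.2]
grip_width: 0.005
grip_force: 0.0
time: 9.7
position: [0.469, 0.0686, 0.2252]
tool_rot: [3.133, 0.23, -0.0]
ft_force: [-0.3, 1.9, 2.6]
grip_width: 0.003
grip_force: 1.2
t 9.7 pos [0.469  0.0686 0.2252] mixer [0.0005 0.0415 0.0602] f [-0.3  1.9  2.6]
turn [ 0.   0.  -0.6]
tip [274. 163.] 23 [-0.001 -0.09   0.084] 47.1
tip [276. 182.] 8 [-0.002 -0.116 -0.032] 105.5
tip [252. 188.] 26 [-0.008  0.047  0.11 ] -23.3
tip [235. 220.] 23 [0.001 0.116 0.039] -71.6
tip [260. 217.] 8 [-0.002 -0.025 -0.113] 167.7
tip [259. 232.] 9 [-0.021  0.015 -0.131] -173.6
tip [241. 236.] 23 [ 0.001  0.089 -0.08 ] -132.3
red 12 [ 0.002  0.077 -0.016] -101.8
```

Working: that spoke is now at −12.5°. I'll continue to y' = −0.041.

```bash
python3 -m jog '[[[0,8,0,0,0,0,0],[0,16,0,0,0,0,0],[0,24,0,0,0,0,0],[0,32,0,0,0,0,0],[0,40,0,0,0,0,0],[0,48,0,0,0,0,0],[0,56,0,0,0,0,0],[0,64,0,0,0,0,0],[0,72,0,0,0,0,0],[0,80,0,0,0,0,0]]]'; python3 -m jog '[[[0,2,0,0,0,0,0],[0,2,0,0,0,0,0]]]';  python3 -c "
from h import *
rows();wheel()"
```

```text
time: 10.75
position: [0.4805, -0.0101, 0.2249]
tool_rot: [-3.133, -0.23, 0.001]
ft_force: [-0.3, 2.2, -1.6]
grip_width: 0.008
grip_force: 1.3
time: 10.95
position: [0.4811, -0.0127, 0.2253]
tool_rot: [3.132, 0.229, 0.0]
ft_force: [0.1, 0.3, 0.1]
grip_width: 0.003
grip_force: 0.0
t 10.95 pos [ 0.4811 -0.0127  0.2253] mixer [-0.0002 -0.0407  0.0603] f [0.1 0.3 0.1]
turn [ 0.1 -0.  -0.6]
tip [267. 169.] 28 [-0.008 -0.036  0.109] 18.2
tip [278. 173.] 10 [-0.001 -0.12   0.008] 86.1
tip [246. 194.] 15 [-0.001  0.066  0.107] -31.6
tip [234. 229.] 29 [ 0.001  0.12  -0.003] -91.4
tip [246. 233.] 19 [ 0.001  0.056 -0.107] -152.6
tip [259. 232.] 10 [-0.022  0.016 -0.135] -173.4
red 13 [0.002 0.07  0.039] -60.8
```

```bash
python3 -m jog '[[[0,-5,0,0,0,0,0],[0,-5,-45,0,0,0,0],[0,-5,-85,0,0,0,0],[0,-15,-85,0,0,0,0],[0,-60,-85,0,0,0,0],[0,-105,-85,0,0,0,0],[0,-140,-85,0,0,0,0],[0,-142,-60,0,0,0,0],[0,-142,-20,0,0,0,0],[0,-142,0,0,0,0,0]]]'; python3 -m jog '[[[0,5,0,0,0,0,0],[0,12,0,0,0,0,0],[0,18,0,0,0,0,0],[0,24,0,0,0,0,0],[0,30,0,0,0,0,0],[0,36,0,0,0,0,0],[0,42,0,0,0,0,0],[0,48,0,0,0,0,0],[0,54,0,0,0,0,0],[0,60,0,0,0,0,0]]]';python3 -m jog '[[[0,8,0,0,0,0,0],[0,16,0,0,0,0,0],[0,24,0,0,0,0,0],[0,32,0,0,0,0,0],[0,40,0,0,0,0,0],[0,48,0,0,0,0,0],[0,56,0,0,0,0,0],[0,64,0,0,0,0,0],[0,72,0,0,0,0,0],[0,80,0,0,0,0,0]]]'; python3 -m jog '[[[0,2,0,0,0,0,0],[0,2,0,0,0,0,0]]]';  python3 -c "
from h import *
rows();wheel()"
```

```text
time: 12.0
position: [0.4585, 0.1292, 0.2223]
tool_rot: [3.132, 0.233, -0.004]
ft_force: [0.1, -0.4, 0.1]
grip_width: 0.001
grip_force: 0.0
time: 13.0
position: [0.4691, 0.0686, 0.2252]
tool_rot: [3.133, 0.23, -0.0]
ft_force: [0.2, 1.9, 2.5]
grip_width: 0.007
grip_force: 1.2
time: 14.0
position: [0.4805, -0.0101, 0.2249]
tool_rot: [-3.133, -0.23, 0.001]
ft_force: [-1.0, 2.7, -2.2]
grip_width: 0.006
grip_force: 1.3
time: 14.2
position: [0.4811, -0.0127, 0.2253]
tool_rot: [3.132, 0.229, 0.0]
ft_force: [-0.1, 0.8, 0.2]
grip_width: 0.005
grip_force: 0.0
t 14.2 pos [ 0.4811 -0.0127  0.2253] mixer [-0.0002 -0.0406  0.0603] f [-0.1  0.8  0.2]
turn [ 0.1 -0.  -0.6]
tip [267. 169.] 28 [-0.008 -0.035  0.111] 17.8
tip [278. 173.] 10 [-0.002 -0.119  0.007] 86.7
tip [246. 194.] 15 [-0.002  0.066  0.108] -31.4
tip [234. 229.] 29 [ 0.001  0.119 -0.002] -91.0
tip [246. 233.] 18 [ 0.001  0.055 -0.107] -152.7
tip [259. 232.] 8 [-0.022  0.017 -0.133] -172.7
red 11 [0.    0.003 0.083] -2.3
```

The wheel stands at about −2° (stem −2.3°, spoke mean −2.1°). A final 4 mm nudge, then I'll retreat.

```bash
python3 -m jog '[[[0,2,0,0,0,0,0],[0,4,0,0,0,0,0],[0,4,0,0,0,0,0],[0,0,0,0,0,0,0],[0,0,-45,0,0,0,0],[0,0,-90,0,0,0,0],[0,-10,-130,0,0,0,0],[-40,-40,-160,0,0,0,0],[-40,-80,-170,0,0,0,0],[-40,-80,-170,0,0,0,0]]]';  python3 - <<'E'
from h import *
rows();d=wheel();wheel("top")
cv2.imwrite("pics/z.png",cv2.resize(d["image"][90:260,160:330],(600,600))[:,:,::-1])
E
```

```text
time: 15.25
position: [0.429, 0.0682, 0.3988]
tool_rot: [3.131, 0.245, 0.011]
ft_force: [-0.1, 0.4, 0.4]
grip_width: 0.006
grip_force: 0.0
t 15.25 pos [0.429  0.0682 0.3988] mixer [-0.0391  0.0474  0.2338] f [-0.1  0.4  0.4]
turn [ 0.1 -0.4 -0. ]
tip [269. 165.] 25 [-0.    -0.059  0.105] 29.5
tip [278. 174.] 13 [-0.001 -0.123  0.004] 87.9
tip [246. 193.] 13 [-0.001  0.064  0.11 ] -30.3
tip [235. 229.] 30 [ 0.001  0.121 -0.001] -90.3
tip [246. 233.] 20 [ 0.001  0.058 -0.103] -150.8
tip [259. 232.] 10 [-0.022  0.017 -0.131] -172.7
red 11 [ 0.    -0.     0.084] 0.1
tip [297. 203.] 26 [-0.    -0.121  0.006] 87.3
tip [280. 204.] 11 [ 0.003 -0.062  0.114] 28.3
red 7 [ 0.001 -0.     0.085] 0.2
```

View pics/z.png

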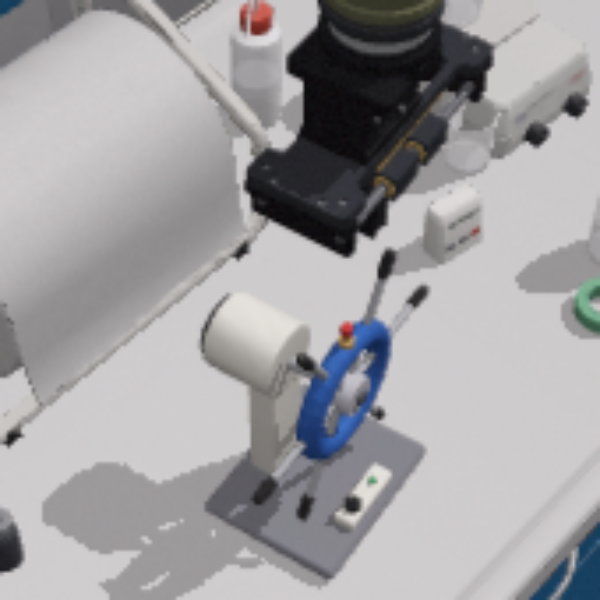

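The red-capped stem at (347,332) points straight up, within about 1°, and the gripper is clear.

```bash
python3 -c "
from bench import ctrl
print(ctrl.close_job())"
```

```text
the job is handed in; nothing more can be done
None
```

The job is handed in: the valve stem points straight up to within about 1° by both cameras, the gripper is clear of the wheel, and it took about 15 s of the 48 s; `close_job()` gave no verdict.

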